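# Work a seized stopper out of a reagent bottle

### The arm

A 6-joint arm with a two-finger parallel gripper is mounted at the origin on the work surface. World frame = base frame: x ahead of the robot, y to its left, z up, the work surface at z = 0. Lengths are in mm, angles in rad, forces in N, time in s.
With the tool pointing down it reaches from about 350 to 875 mm from the base axis. Payload 4.2 kg.
Tool frame: the origin (TCP) lies midway between the tips of the shut fingers; the grasp point (between the pads) lies 19 mm behind it; x points along the fingers, y is the direction in which the jaws open and shut, and the axes are right-handed (so a half turn about x gives the same grasp; the last joint's range is limited). The gripper opens to 87 mm and grips with 3 to 60 N. Pads are 19 mm wide; open, the fingers measure 117 mm over their backs; the gripper's body (75 mm by 190 mm) begins 51 mm behind the grasp point.
Start: joints at [1.494, 0.385, 0.008, 0, -1.194, -0.259], TCP at [205.92, 590.081, 222.55] pointing down, gripper open.
Joint ranges: [-3.14, 3.14], [-1.21, 2.06], [-1.07, 1.41], [-3.16, 2.05], [-2.99, -0.16], [-3.1, 3.1]. Speed limits (rad/s): [2.79, 2.79, 3.14, 3.14, 3.14, 3.14].

### API

Orientations are given as a unit quaternion [x, y, z, w].
In Python, from bench import r gives the robot as it stands.
- The arm moves only by the tool send_rows, never from a script. Its argument "steps" is a list of rows, each a list of 5 numbers: the closure in counts, from 0 (fully open) to 255 (shut), then the shift along the world's x, y, z in cm, then the turn about the world's z in degrees. In form: [[claw, dx, dy, dz, twist], ...]. A call has 1 to 20 rows; each row shifts and turns the commanded pose from where the row before left it; what a row does not reach is not made up. A row lasts 1/12 s, in which the tool goes at most 41.7 mm and 7.16 degrees, less where a joint would pass 70% of its speed; a pose out of reach is approached as far as the arm can. A call is refused whole if a number of a shift passes 4.17 or a number of a turn 7.16, either way. A call with a gripper value outside its range is refused whole. The fingers move at their own pace and stop on an object; "newtons" is the grip in N (left out, the last holds). Time passes only in rows, so rows that do not move let the fingers close. It gives the time, the measured TCP pose, the force and the opening at its end, in the units of the state.
- r.read_state(): the state, without advancing time (a new reading comes with each control period).
- r.capture(name): name is "side" or "top"; returns (picture, depth): 420x560x3 uint8, red, green, blue; 420x560 float32, mm along the optical axis (not along the pixel's ray), 0 where there is no reading.
- r.camera_params(name): a dict with "camera_matrix" (3x3 intrinsics, pixels), "origin" and "orientation" of the camera in the world. Camera axes: x right, y down, z forward; pixel columns grow to the right and rows downward; lengths in mm; the calibration is good to about 2 mm. A picture is of the moment at which its call begins. camera_params takes no time and is no camera call.
- r.job_done(): hands the job in, once; it reports no verdict.
The state is a dict: "time": time; "joint_pos": joint angles; "qvel": joint speeds; "joint_torque": joint torques, N m; "eef_pos": TCP position; "tool_rot": TCP orientation; "contact_force": force on the tool from outside, world axes, zero at the start; "wrist_torque": the same for the moment, N m; "gripper_width": finger opening in mm.
Only numpy, scipy, OpenCV 4.12 (cv2) and the standard library are available. Lean on these libraries where they do the work, as an engineer would, in place of code of your own. Each camera call takes 0.05 s, during which the arm holds its last target. There are 200 camera calls.

### The job

The stopper of the square bottle in the wooden rack has seized. Work it loose by twisting it to and fro while you pull gently upward, so that the bottle stays down in its well all the time, then set the stopper down gently in the shallow steel tray.

Things in the scene. Friction and masses are not known exactly. Their poses are not given: they have to be found in the camera images.
- stopper: White plastic stopper, 30 g, in the square bottle's neck. Origin: centre of its underside, z up its axis. Round shank 24 mm diameter, z 0 to 20 mm, hidden in the neck; collar 32 mm diameter, z 20 to 25, on the neck's rim; flat head z 25 to 61, 30 mm wide along x, 12 mm thick along y: grip across the 12 mm, fingertips above the collar. Turns either way; yaw within 0.7 rad of the rack's.
- bottle: Square amber bottle 60 x 60 mm, 0.5 to 0.66 kg, loose in any one of the wells, which stop it turning. Origin: centre of its underside, z up; neck rim (36 mm diameter) at z 120 mm. The neck grips the stopper with 12 to 24 N, so a straight pull lifts the bottle. While turned (0.15 to 0.3 N m), the stopper climbs easily, 2 to 3 mm per rad; the grip ends after a rise of 17 mm, it is clear at 20 mm.
- rack: Fixed plywood block 92 (x) x 280 (y) x 45 mm high. Origin: centre of its underside. Three square wells 63 mm wide, 90 mm apart along y, floors 10 mm above the origin, hold the square bottle and two shorter round amber bottles (58 mm diameter, 129 mm high with their white heads), which are bystanders.
- tray: Fixed empty shallow steel tray, outside 190 mm (x) x 140 mm (y) x 22 mm high, walls and floor 3 mm thick. Origin at the centre of its underside, on the bench.

How it is judged:
By the outcome, as a careful person would: the job done as asked, in the order asked, and still so for the second after the job is handed in, with the robot touching nothing.
It also fails if it takes over 64 s, if anything falls off the work surface, if the arm or the gripper's body presses on something with over 40 N, if the wrist force passes 120 N, or if a joint passes its speed limit or range.

## Working session

There is one attempt and no reset: what is moved stays moved. The work goes in short steps, Python scripts to look and compute and a tool call to move; the robot and the scene stay as the last step left them, time stands still between calls to the robot, and variables do not carry over. Pictures are saved under pics/ and viewed, about 8 in all and at most 12, crops included, and the job is handed in when it is done.

Besides the shell and the picture viewer there is one more tool, called after "Emit:" as name(argument=value, ...), one argument or row to a line, values as JSON. send_rows: Moves the arm, as the interface text tells. Its arguments: {"type":"object","properties":{"steps":{"type":"array"},"newtons":{"type":"number"}},"required":["steps"]}

```bash
mkdir -p pics && cat > h.py <<'E'
import numpy as np, cv2
from scipy.spatial.transform import Rotation as R
from bench import r
def cloud(name):
    im,d=r.capture(name); p=r.camera_params(name)
    K=np.array(p["camera_matrix"]); o=np.array(p["origin"]); q=np.array(p["orientation"])
    M=R.from_quat(q).as_matrix() if q.size==4 else q.reshape(3,3)
    v,u=np.mgrid[:d.shape[0],:d.shape[1]]
    c=np.stack([(u-K[0,2])/K[0,0]*d,(v-K[1,2])/K[1,1]*d,d],-1)
    P=c@M.T+o; P[d==0]=np.nan
    return im,d,P
E
python3 - <<'E'
from h import *
for n in ("side","top"):
    im,d,P=cloud(n); cv2.imwrite(f"pics/{n}0.png",im[:,:,::-1]); np.savez(f"{n}0.npz",im=im,P=P)
    p=r.camera_params(n); print(n,p)
print(r.read_state())
E
```

```text
side {'camera_matrix': array([[410.50737626,   0.        , 285.55677426],
       [  0.        , 410.50737626, 213.9057926 ],
       [  0.        ,   0.        ,   1.        ]]), 'origin': array([319.85813308, 497.7269815 , 471.05306538]), 'orientation': array([-0.20354005,  0.8587789 , -0.45894547,  0.10217293])}
top {'camera_matrix': array([[532.88592633,   0.        , 281.25085013],
       [  0.        , 532.88592633, 200.01999374],
       [  0.        ,   0.        ,   1.        ]]), 'origin': array([ 323.47980079,  -23.27600505, 1025.7319996 ]), 'orientation': array([ 0.75127511, -0.6513644 ,  0.07091257, -0.07925616])}
{'time': 0.1, 'joint_pos': array([ 1.49359386e+00,  3.85469027e-01,  6.76782183e-03, -4.21865062e-04,
       -1.19399176e+00, -2.58572130e-01]), 'qvel': array([ 0.00157284, -0.00168176,  0.00324854,  0.0025881 , -0.00114978,
        0.00072564]), 'joint_torque': array([ 8.33551348e-04, -3.91688025e+01,  1.87936485e+01,  4.23206627e+00,
        1.34402621e-02, -7.07255003e-05]), 'eef_pos': array([205.76547562, 589.59269656, 221.57943865]), 'tool_rot': array([-0.697078  ,  0.11889189,  0.69723268,  0.11753117]), 'contact_force': array([ 0.02610208,  0.52757419, -0.42878105]), 'wrist_torque': array([0.03360258, 0.02554638, 0.01726044]), 'gripper_width': 87.26283535624019}
```

View pics/top0.png

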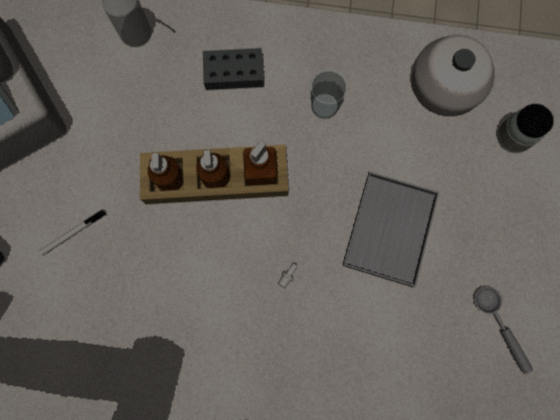

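View pics/side0.png

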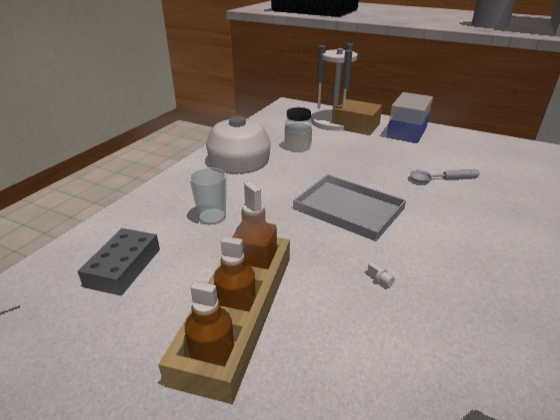

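The top view shows the rack at (140–288, 147–202) and the square bottle at its right end, with the stopper head near (260,154). The tray is at (390,228), and a loose stopper-like part lies on the bench at (288,275). The side view agrees: the square bottle's head is at (252,197) and the tray at (350,205).

```bash
cat > m.py <<'E'
from h import *
def rect(Q,l):
    (c,s,a)=cv2.minAreaRect(Q[:,:2].astype(np.float32)); print(l,len(Q),"c",np.round(c,1),"size",np.round(s,1),"ang",round(a,1),"z",np.round(np.percentile(Q[:,2],[1,50,99]),1)); return c,s,a
def head(n,P,uv,lo=142,hi=185,rad=28):
    u,v=uv; c=np.nanmedian(P[v-1:v+2,u-1:u+2].reshape(-1,3),0); print(n,"seed",c.round(1))
    Q=P.reshape(-1,3); return Q[(np.hypot(*(Q[:,:2]-c[:2]).T)<rad)&(Q[:,2]>lo)&(Q[:,2]<hi)]
E
python3 - <<'E'
from m import *
A=np.load("top0.npz")["P"]; B=np.load("side0.npz")["P"]
H1=head("top",A,(260,154)); rect(H1,"head top"); rect(H1[H1[:,2]>163],"  upper")
H2=head("side",B,(252,197)); rect(H2,"head side"); rect(H2[H2[:,2]>163],"  upper"); rect(np.vstack([H1,H2]),"both")
for n,P,u,v in(("top",A,slice(135,295),slice(140,210)),):
    Q=P[v,u].reshape(-1,3); rect(Q[(Q[:,2]>38)&(Q[:,2]<52)],"rack")
Q=A[165:295,335:445].reshape(-1,3); rect(Q[(Q[:,2]>12)&(Q[:,2]<30)],"tray")
for v,u in((228,390),(240,380),(330,250)): print(A[v,u].round(1))
Q=A[258:292,275:300].reshape(-1,3); rect(Q[Q[:,2]>6],"loose")
for l,uv in(("b2",(208,157)),("b1",(157,160))): rect(head("top",A,uv,100,150),l)
E
```

```text
top seed [583.4  47.4 159.2]
head top 189 c [588.2  51.3] size [12.4 29.7] ang 62.8 z [142.4 168.1 171.8]
  upper 130 c [588.2  51.5] size [12.1 29.7] ang 62.9 z [163.7 169.6 171.9]
side seed [585.6  62.4 158.6]
head side 357 c [590.2  54.2] size [12.5 31.5] ang 61.8 z [142.7 161.6 173. ]
  upper 166 c [590.5  53.8] size [12.3 30.7] ang 62.8 z [163.1 171.1 173.1]
both 546 c [589.4  52.7] size [15.9 31.5] ang 61.8 z [142.7 164.8 173. ]
rack 3614 c [570.5 139.8] size [ 94.2 280.6] ang 11.8 z [38.7 43.7 49.4]
tray 765 c [ 515.3 -212.8] size [141.  191.1] ang 81.1 z [12.3 19.7 24.5]
[ 5.186e+02 -2.129e+02 -2.000e-01]
[ 492.1 -195.8    1.2]
[289.   27.5  -2.1]
loose 204 c [398.4 -28.6] size [23.  46.4] ang 56.6 z [ 9.3 19.6 24.7]
top seed [571.5 137.4 138.1]
b2 313 c [568.9 138.5] size [31.1 32.7] ang 34.4 z [100.7 114.1 140.3]
top seed [553.4 223.7 138.7]
b1 323 c [550.9 226.3] size [30.1 32.5] ang 38.2 z [100.9 116.4 140.9]
```

```bash
cat >> h.py <<'E'
def st():
    s=r.read_state(); M=R.from_quat(s["tool_rot"]).as_matrix()
    print("t",round(s["time"],2),"tcp",s["eef_pos"].round(1),"jaw deg",np.degrees(np.arctan2(M[1,1],M[0,1])).round(2),"down",M[:,0].round(3),"q",s["joint_pos"].round(2),"F",s["contact_force"].round(2),"T",s["wrist_torque"].round(2),"w",round(s["gripper_width"],1)); return s
E
python3 -c "
from h import *
s=st()"
```

```text
t 0.1 tcp [205.8 589.6 221.6] jaw deg -109.25 down [-0.001 -0.002 -1.   ] q [ 1.49  0.39  0.01 -0.   -1.19 -0.26] F [ 0.03  0.53 -0.43] T [0.03 0.03 0.02] w 87.3
```

Emit:
send_rows(
  steps=[
    [100, 0.2, 0, 0, 0],
    [100, 0.2, 0, 0, 0],
  ],
  newtons=25,
)

```text
time: 0.27
eef_pos: [209.9, 589.9, 222.1]
tool_rot: [-0.697, 0.118, 0.697, 0.118]
contact_force: [0.6, 0.6, -1.4]
gripper_width: 79.9
```

Emit:
send_rows(
  steps=[
    [100, 1.0, -1.4, 0, 0],
    [100, 2.1, -3.0, 0, -0.5],
    [100, 2.2, -3.15, 0, -0.5],
    [100, 2.2, -3.15, 0, -0.5],
    [100, 2.2, -3.15, 0, -0.5],
    [100, 2.2, -3.15, 0, -0.5],
    [100, 2.2, -3.15, 0, -0.5],
    [100, 2.2, -3.15, 0, -0.5],
    [100, 2.2, -3.15, 0, -0.5],
    [100, 2.2, -3.15, 0, -0.5],
    [100, 2.2, -3.15, 0, -0.5],
    [100, 2.2, -3.15, 0, -0.5],
    [100, 2.2, -3.15, 0, -0.5],
    [100, 2.2, -3.15, 0, -0.5],
    [100, 2.2, -3.15, 0, -0.5],
    [100, 2.2, -3.15, 0, -0.5],
    [100, 2.2, -3.15, 0, -0.5],
    [100, 1.8, -2.1, 0, 0],
    [100, 0, 0, 0, 0],
    [100, 0, 0, 0, 0],
  ],
)

```text
time: 1.93
eef_pos: [589.4, 51.0, 221.8]
tool_rot: [-0.687, 0.168, 0.687, 0.167]
contact_force: [-0.2, -0.0, 1.1]
gripper_width: 53.2
```

```bash
python3 -c "
from h import *
s=st()"
```

```text
t 1.93 tcp [589.4  51.  221.8] jaw deg -117.42 down [-0.001 -0.    -1.   ] q [ 0.36  0.33 -0.08 -0.   -1.17  0.73] F [-0.19 -0.05  1.09] T [ 0.02  0.05 -0.  ] w 53.2
```

Emit:
send_rows(
  steps=[
    [100, 0, 0.1, -1.0, 0],
    [100, 0, 0, -1.5, 0],
    [100, 0, 0, -1.5, 0],
    [100, 0, 0, -1.3, 0],
    [100, 0, 0, -1.0, 0],
    [100, 0, 0, -0.8, 0],
    [100, 0, 0, -0.6, 0],
    [100, 0, 0, -0.45, 0],
    [100, 0, 0, 0, 0],
    [100, 0, 0, 0, 0],
  ],
)

```text
time: 2.77
eef_pos: [589.1, 53.7, 141.3]
tool_rot: [0.687, -0.166, -0.687, -0.166]
contact_force: [-0.1, 0.3, 0.4]
gripper_width: 52.6
```

```bash
python3 -c "
from h import *
s=st()
im,d,P=cloud('side'); cv2.imwrite('pics/side1.png',cv2.resize(im[130:300,150:380,::-1],None,fx=3,fy=3))"
```

```text
t 2.77 tcp [589.1  53.7 141.3] jaw deg -117.22 down [ 0.001  0.    -1.   ] q [ 0.36  0.4  -0.19  0.   -0.98  0.73] F [-0.08  0.31  0.4 ] T [ 0.05 -0.04 -0.03] w 52.6
```

View pics/side1.png

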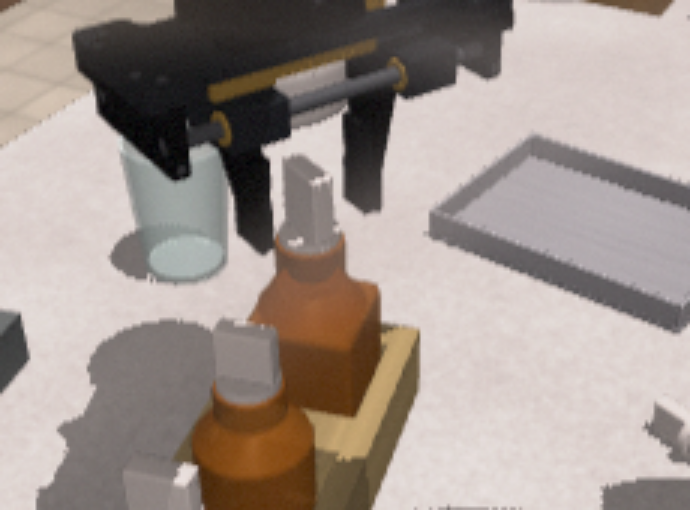

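The side crop shows the open fingers straddling the square bottle's head, at about (250,240) and (365,200) with the head at (305,200). The tips are just above the collar and nothing else is near them.

Emit:
send_rows(
  steps=[
    [255, 0, -0.1, 0, 0],
    [255, 0, 0, 0, 0],
    [255, 0, 0, 0, 0],
    [255, 0, 0, 0, 0],
    [255, 0, 0, 0, 0],
    [255, 0, 0, 0, 0],
    [255, 0, 0, 0, 0],
    [255, 0, 0, 0, 0],
  ],
  newtons=50,
)

```text
time: 3.48
eef_pos: [588.9, 52.5, 141.1]
tool_rot: [-0.687, 0.167, 0.687, 0.166]
contact_force: [-0.6, -0.2, 0.3]
gripper_width: 11.4
```

```bash
python3 -c "
from h import *
s=st()"
```

```text
t 3.48 tcp [588.9  52.5 141.1] jaw deg -117.24 down [-0. -0. -1.] q [ 0.36  0.4  -0.19  0.   -0.98  0.73] F [-0.56 -0.2   0.34] T [-0.04 -0.01 -0.06] w 11.4
```

Emit:
send_rows(
  steps=[
    [255, 0, 0, 0, 3],
    [255, 0, 0, 0.01, 5],
    [255, 0, 0, 0.02, 6],
    [255, 0, 0, 0.02, 6],
    [255, 0, 0, 0.02, 6],
    [255, 0, 0, 0.02, 6],
    [255, 0, 0, 0.02, 6],
    [255, 0, 0, 0.02, 6],
  ],
)

```text
time: 4.15
eef_pos: [588.5, 51.6, 141.7]
tool_rot: [-0.699, -0.104, 0.7, -0.105]
contact_force: [0.8, -2.9, -3.0]
gripper_width: 11.5
```

```bash
python3 -c "
from h import *
s=st()"
```

```text
t 4.15 tcp [588.5  51.6 141.7] jaw deg -73.02 down [-0.001 -0.001 -1.   ] q [ 0.36  0.4  -0.19  0.   -0.99  1.5 ] F [ 0.76 -2.91 -2.99] T [-1.08 -0.38 -0.3 ] w 11.5
```

Emit:
send_rows(
  steps=[
    [255, 0, 0, 0, -2],
    [255, 0, 0, 0, -5],
    [255, 0, 0, 0.02, -6],
    [255, 0, 0, 0.02, -6],
    [255, 0, 0, 0.02, -6],
    [255, 0, 0, 0.02, -6],
    [255, 0, 0, 0.02, -6],
    [255, 0, 0, 0.02, -6],
    [255, 0, 0, 0.02, -6],
    [255, 0, 0, 0.02, -6],
    [255, 0, 0, 0.02, -6],
    [255, 0, 0, 0.02, -6],
    [255, 0, 0, 0.02, -6],
    [255, 0, 0, 0.02, -6],
  ],
)

```text
time: 5.32
eef_pos: [589.3, 53.2, 143.6]
tool_rot: [-0.605, 0.366, 0.605, 0.367]
contact_force: [2.5, 1.8, -5.1]
gripper_width: 11.4
```

```bash
python3 -c "
from h import *
s=st()"
```

```text
t 5.32 tcp [589.3  53.2 143.6] jaw deg -152.49 down [ 0.001  0.001 -1.   ] q [ 0.36  0.39 -0.19 -0.   -0.99  0.12] F [ 2.49  1.76 -5.09] T [ 0.43 -0.88  0.28] w 11.4
```

Emit:
send_rows(
  steps=[
    [255, 0, 0, 0, 2],
    [255, 0, 0, 0, 5],
    [255, 0, 0, 0, 6],
    [255, 0, 0, 0, 6],
    [255, 0, 0, 0, 6],
    [255, 0, 0, 0.01, 6],
  ],
)

```text
time: 5.82
eef_pos: [588.4, 52.6, 143.9]
tool_rot: [-0.681, 0.189, 0.682, 0.189]
contact_force: [0.4, 0.1, -2.5]
gripper_width: 11.8
```

```bash
python3 -c "
from h import *
s=st()
im,d,P=cloud('side'); np.savez('s2.npz',im=im,P=P); cv2.imwrite('pics/side2.png',cv2.resize(im[150:290,180:340,::-1],None,fx=4,fy=4))"
```

```text
t 5.82 tcp [588.4  52.6 143.9] jaw deg -121.02 down [-0.001  0.    -1.   ] q [ 0.36  0.39 -0.19 -0.   -0.99  0.67] F [ 0.37  0.08 -2.51] T [-0.11 -0.19 -0.24] w 11.8
```

View pics/side2.png

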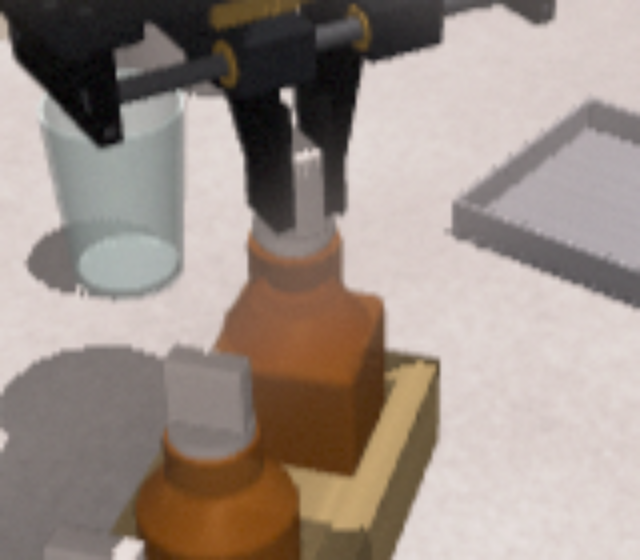

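The crop shows the fingers gripping the head at (305,190) and the white collar at (295,240) still above the neck rim. The bottle body still sits down in its well, with the well edge at (400,370). I'll check that with numbers.

```bash
cat >> m.py <<'E'
def shift(P):
    "median rise of the bottle body (patch of side view) and patch image shift vs start"
    Z=np.load("side0.npz"); im,Q=P
    v,u=slice(224,262),slice(240,275)
    a=Z["im"][v,u].mean(2).astype(np.float32); b=im[v,u].mean(2).astype(np.float32)
    print("bottle px shift",np.round(cv2.phaseCorrelate(a,b,cv2.createHanningWindow(a.shape[::-1],cv2.CV_32F)),2), "depth diff",np.round(np.nanmedian((Q-Z["P"])[v,u].reshape(-1,3),0),2))
E
python3 -c "
from m import *
Z=np.load('s2.npz'); shift((Z['im'],Z['P']))"
```

```text
Traceback (most recent call last):
  File "m.py", line 12, in shift
    print("bottle px shift",np.round(cv2.phaseCorrelate(a,b,cv2.createHanningWindow(a.shape[::-1],cv2.CV_32F)),2), "depth diff",np.round(np.nanmedian((Q-Z["P"])[v,u].reshape(-1,3),0),2))
                            ~~~~~~~~^^^^^^^^^^^^^^^^^^^^^^^^^^^^^^^^^^^^^^^^^^^^^^^^^^^^^^^^^^^^^^^^^^^^^^^^^^^^^
ValueError: setting an array element with a sequence. The requested array has an inhomogeneous shape after 1 dimensions. The detected shape was (2,) + inhomogeneous part.
```

```bash
sed -i 's/np.round(cv2.phaseCorrelate(\(.*\)),2), "depth/np.round(cv2.phaseCorrelate(\1)[0],2), "depth/' m.py && python3 -c "
from m import *
Z=np.load('s2.npz'); shift((Z['im'],Z['P']))"
```

```text
bottle px shift [ 0.12 -0.41] depth diff [ 0. -0. -0.]
```

Emit:
send_rows(
  steps=[
    [255, 0, 0, 0.015, 6],
    [255, 0, 0, 0.015, 6],
    [255, 0, 0, 0.015, 6],
    [255, 0, 0, 0.015, 6],
    [255, 0, 0, 0.02, 6],
    [255, 0, 0, 0.02, 6],
    [255, 0, 0, 0.02, 6],
    [255, 0, 0, 0.02, 6],
    [255, 0, 0, 0.02, 6],
    [255, 0, 0, 0.02, 6],
    [255, 0, 0, 0.02, 6],
  ],
)

```text
time: 6.78
eef_pos: [588.4, 51.4, 145.8]
tool_rot: [-0.674, -0.211, 0.676, -0.212]
contact_force: [1.4, -3.5, -3.6]
gripper_width: 11.4
```

```bash
python3 -c "
from h import *
s=st()"
```

```text
t 6.78 tcp [588.4  51.4 145.8] jaw deg -55.15 down [-0.002 -0.002 -1.   ] q [ 0.36  0.39 -0.19  0.   -1.    1.82] F [ 1.45 -3.5  -3.58] T [-1.28 -0.49 -0.27] w 11.4
```

Emit:
send_rows(
  steps=[
    [255, 0, 0, 0, -2],
    [255, 0, 0, 0, -5],
    [255, 0, 0, 0, -6],
    [255, 0, 0, 0.01, -6],
    [255, 0, 0, 0.02, -6],
    [255, 0, 0, 0.02, -6],
    [255, 0, 0, 0.02, -6],
    [255, 0, 0, 0.02, -6],
    [255, 0, 0, 0.02, -6],
    [255, 0, 0, 0.02, -6],
    [255, 0, 0, 0.02, -6],
    [255, 0, 0, 0.02, -6],
    [255, 0, 0, 0.02, -6],
    [255, 0, 0, 0.02, -6],
    [255, 0, 0, 0.02, -6],
    [255, 0, 0, 0.02, -6],
    [255, 0, 0, 0.02, -6],
    [255, 0, 0, 0.02, -6],
    [255, 0, 0, 0.02, -6],
    [255, 0, 0, 0.02, -6],
  ],
)

```text
time: 8.45
eef_pos: [589.6, 53.6, 149.1]
tool_rot: [0.539, -0.457, -0.539, -0.458]
contact_force: [2.5, 1.3, -6.1]
gripper_width: 12.0
```

```bash
python3 -c "
from m import *
from h import st
s=st(); im,d,P=cloud('side'); shift((im,P)); np.savez('s3.npz',im=im,P=P)"
```

```text
t 8.45 tcp [589.6  53.6 149.1] jaw deg -170.61 down [ 0.002  0.002 -1.   ] q [ 0.36  0.39 -0.18 -0.   -1.   -0.2 ] F [ 2.53  1.27 -6.06] T [ 0.73 -0.94  0.24] w 12.0
bottle px shift [-0.14  0.17] depth diff [-0.25  0.41  0.38]
```

Emit:
send_rows(
  steps=[
    [255, 0, 0, 0, 3],
    [255, 0, 0, 0, 6],
    [255, 0, 0, 0, 6],
    [255, 0, 0, 0, 6],
    [255, 0, 0, 0, 6],
    [255, 0, 0, 0.01, 6],
    [255, 0, 0, 0.015, 6],
    [255, 0, 0, 0.02, 6],
    [255, 0, 0, 0.02, 6],
    [255, 0, 0, 0.02, 6],
    [255, 0, 0, 0.02, 6],
    [255, 0, 0, 0.02, 6],
    [255, 0, 0, 0.02, 6],
    [255, 0, 0, 0.02, 6],
    [255, 0, 0, 0.02, 6],
    [255, 0, 0, 0.02, 6],
    [255, 0, 0, 0.02, 6],
    [255, 0, 0, 0.02, 6],
    [255, 0, 0, 0.02, 6],
    [255, 0, 0, 0.0, 6],
  ],
)

```text
time: 10.17
eef_pos: [588.3, 51.3, 152.1]
tool_rot: [-0.67, -0.224, 0.671, -0.225]
contact_force: [0.6, -3.7, -2.9]
gripper_width: 11.3
```

```bash
python3 -c "
from m import *
from h import st
s=st(); im,d,P=cloud('side'); shift((im,P)); np.savez('s3.npz',im=im,P=P)"
```

```text
t 10.17 tcp [588.3  51.3 152.1] jaw deg -52.98 down [-0.002 -0.002 -1.   ] q [ 0.36  0.39 -0.18  0.   -1.01  1.85] F [ 0.58 -3.66 -2.89] T [-1.09 -0.35 -0.16] w 11.3
bottle px shift [0.15 0.31] depth diff [-0.36  0.6   0.54]
```

Emit:
send_rows(
  steps=[
    [255, 0, 0, 0, -3],
    [255, 0, 0, 0, -6],
    [255, 0, 0, 0, -6],
    [255, 0, 0, 0.01, -6],
    [255, 0, 0, 0.015, -6],
    [255, 0, 0, 0.015, -6],
    [255, 0, 0, 0.015, -6],
    [255, 0, 0, 0.015, -6],
    [255, 0, 0, 0.015, -6],
    [255, 0, 0, 0.015, -6],
    [255, 0, 0, 0.015, -6],
    [255, 0, 0, 0.015, -6],
    [255, 0, 0, 0.015, -6],
    [255, 0, 0, 0.015, -6],
    [255, 0, 0, 0.015, -6],
    [255, 0, 0, 0.015, -6],
    [255, 0, 0, 0.015, -6],
    [255, 0, 0, 0.015, -6],
    [255, 0, 0, 0, -6],
    [255, 0, 0, 0.0, -6],
  ],
)

```text
time: 11.88
eef_pos: [589.8, 53.4, 155.0]
tool_rot: [0.54, -0.456, -0.539, -0.458]
contact_force: [2.2, 0.9, -2.3]
gripper_width: 11.6
```

```bash
python3 -c "
from m import *
from h import st
s=st(); im,d,P=cloud('side'); shift((im,P)); np.savez('s3.npz',im=im,P=P);cv2.imwrite('pics/side3.png',cv2.resize(im[150:290,180:340,::-1],None,fx=4,fy=4))"
```

```text
t 11.88 tcp [589.8  53.4 155. ] jaw deg -170.6 down [ 0.002  0.001 -1.   ] q [ 0.36  0.38 -0.17 -0.   -1.01 -0.2 ] F [ 2.22  0.87 -2.27] T [ 0.58 -0.73  0.11] w 11.6
bottle px shift [0.11 0.31] depth diff [-0.17  0.29  0.26]
```

View pics/side3.png

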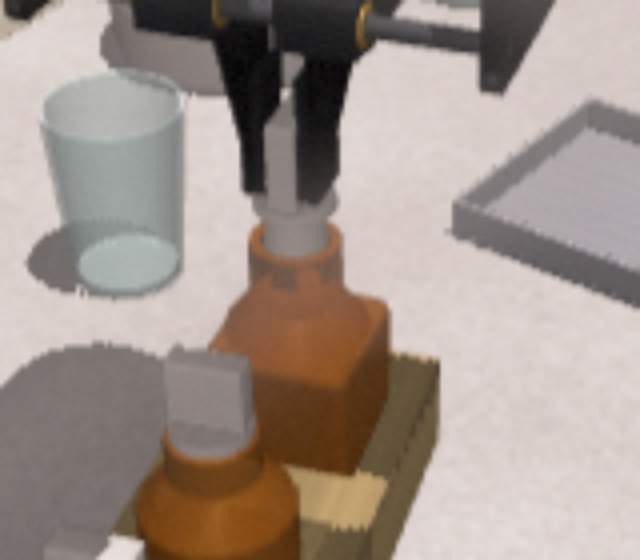

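The crop shows the shank drawn out of the neck, from about (300,215) to (300,250). The bottle is unmoved, with its body at (300,330) and still in the well.

Emit:
send_rows(
  steps=[
    [255, 0, 0, 0, 3],
    [255, 0, 0, 0, 6],
    [255, 0, 0, 0, 6],
    [255, 0, 0, 0.01, 6],
    [255, 0, 0, 0.015, 6],
    [255, 0, 0, 0.015, 6],
    [255, 0, 0, 0.015, 6],
    [255, 0, 0, 0.015, 6],
    [255, 0, 0, 0.02, 6],
    [255, 0, 0, 0.02, 6],
    [255, 0, 0, 0.02, 6],
    [255, 0, 0, 0.02, 6],
    [255, 0, 0, 0.02, 6],
    [255, 0, 0, 0.02, 6],
    [255, 0, 0, 0.02, 6],
    [255, 0, 0, 0.02, 6],
    [255, 0, 0, 0.02, 6],
    [255, 0, 0, 0.02, 6],
    [255, 0, 0, 0.02, 6],
    [255, 0, 0, 0.0, 6],
  ],
)

```text
time: 13.6
eef_pos: [588.4, 51.6, 158.1]
tool_rot: [-0.67, -0.225, 0.671, -0.225]
contact_force: [0.4, -2.8, -0.5]
gripper_width: 12.0
```

```bash
python3 -c "
from m import *
from h import st
s=st(); im,d,P=cloud('side'); shift((im,P)); np.savez('s3.npz',im=im,P=P)"
```

```text
t 13.6 tcp [588.4  51.6 158.1] jaw deg -52.9 down [-0.002 -0.002 -1.   ] q [ 0.36  0.38 -0.17  0.   -1.02  1.86] F [ 0.38 -2.75 -0.51] T [-0.84 -0.07  0.04] w 12.0
bottle px shift [0.17 0.47] depth diff [-0.53  0.9   0.82]
```

Emit:
send_rows(
  steps=[
    [255, 0, 0, 0, -3],
    [255, 0, 0, 0.02, -6],
    [255, 0, 0, 0.02, -6],
    [255, 0, 0, 0.03, -6],
    [255, 0, 0, 0.03, -6],
    [255, 0, 0, 0.04, -6],
    [255, 0, 0, 0.05, -6],
    [255, 0, 0, 0.05, -6],
    [255, 0, 0, 0.05, -6],
    [255, 0, 0, 0.1, -6],
    [255, 0, 0, 0.1, 0],
    [255, 0, 0, 0.1, 0],
  ],
)

```text
time: 14.65
eef_pos: [588.9, 52.7, 164.1]
tool_rot: [0.696, -0.124, -0.696, -0.124]
contact_force: [-0.3, 0.7, -0.8]
gripper_width: 11.4
```

```bash
python3 -c "
from m import *
from h import st
s=st(); im,d,P=cloud('side'); shift((im,P)); np.savez('s3.npz',im=im,P=P)"
```

```text
t 14.65 tcp [588.9  52.7 164.1] jaw deg -110.13 down [ 0.  0. -1.] q [ 0.36  0.37 -0.16 -0.   -1.03  0.86] F [-0.3   0.67 -0.78] T [ 0.08 -0.01  0.07] w 11.4
bottle px shift [0.36 0.  ] depth diff [-0.29  0.49  0.44]
```

Emit:
send_rows(
  steps=[
    [255, 0, 0, 0.3, 0],
    [255, 0, 0, 0.6, 0],
    [255, 0, 0, 1.0, 0],
    [255, 0, 0, 1.0, 0],
    [255, 0, 0, 1.0, 0],
    [255, 0, 0, 1.0, 0],
    [255, -0.2, -0.7, 0, 0],
    [255, -0.4, -1.4, 0, 0],
    [255, -0.6, -2.1, 0, 0],
    [255, -0.7, -2.5, 0, 0],
    [255, -0.7, -2.5, 0, 0],
    [255, -0.7, -2.5, 0, 0],
    [255, -0.7, -2.5, 0, 0],
    [255, -0.7, -2.5, 0, 0],
    [255, -0.7, -2.5, 0, 0],
    [255, -0.7, -2.5, 0, 0],
    [255, -0.7, -2.5, 0, 0],
    [255, -0.7, -2.5, 0, 0],
    [255, -0.4, -1.4, 0, 0],
    [255, -0.2, -1.0, 0, 0],
  ],
)

```text
time: 16.37
eef_pos: [505.8, -240.6, 212.1]
tool_rot: [-0.695, 0.125, 0.697, 0.125]
contact_force: [0.2, -0.0, -0.9]
gripper_width: 11.9
```

Emit:
send_rows(
  steps=[
    [255, 0, 0, 0, 0],
    [255, 0, 0, -1.0, 0],
    [255, 0, 0, -2.0, 0],
    [255, 0, 0, -2.5, 0],
    [255, 0, 0, -2.5, 0],
    [255, 0, 0, -2.5, 0],
    [255, 0, 0, -1.8, 0],
    [255, 0, 0, -0.9, 0],
    [255, 0, 0, -0.3, 0],
    [255, 0, 0, 0, 0],
    [255, 0, 0, 0, 0],
  ],
)

```text
time: 17.28
eef_pos: [508.8, -238.3, 78.7]
tool_rot: [0.697, -0.124, -0.696, -0.124]
contact_force: [0.8, 0.6, 0.3]
gripper_width: 11.6
```

```bash
python3 - <<'E'
from m import *
from h import st
s=st(); im,d,P=cloud('side'); shift((im,P)); cv2.imwrite('pics/side4.png',cv2.resize(im[120:300,200:430,::-1],None,fx=3,fy=3))
np.savez('s4.npz',im=im,P=P)
Q=P.reshape(-1,3); e=s["eef_pos"]
for z in range(15,100,4):
    k=(np.hypot(*(Q[:,:2]-e[:2]).T)<25)&(abs(Q[:,2]-z)<2); 
    if k.sum()>3: print(z,k.sum(),np.round(np.ptp(Q[k][:,0]),0),np.round(np.ptp(Q[k][:,1]),0))
E
```

```text
t 17.28 tcp [ 508.8 -238.3   78.7] jaw deg -110.19 down [ 0.002 -0.001 -1.   ] q [-0.15  0.42 -0.34  0.   -0.81  1.37] F [0.75 0.64 0.31] T [-0.03 -0.01 -0.  ] w 11.6
bottle px shift [0.25 0.04] depth diff [-0.31  0.5   0.46]
51 18 21.0 16.0
55 22 23.0 12.0
59 17 20.0 12.0
63 23 21.0 16.0
67 9 17.0 6.0
71 22 28.0 16.0
75 44 31.0 17.0
79 11 18.0 23.0
83 30 30.0 29.0
87 31 30.0 26.0
91 33 30.0 27.0
95 34 30.0 29.0
99 31 29.0 30.0
```

View pics/side4.png

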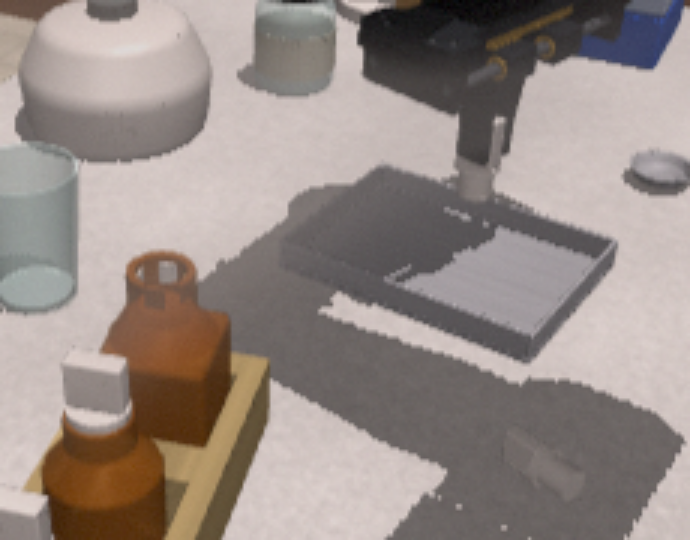

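The crop shows the open-necked square bottle still down in its well at (165,340). The stopper hangs upright over the far part of the tray at (475,180), about 25 mm off centre in y. I'll correct that and lower it.

Emit:
send_rows(
  steps=[
    [255, 0.2, 0.8, 0, 0],
    [255, 0.4, 1.7, 0, 0],
    [255, 0, 0, -0.8, 0],
    [255, 0, 0, -1.0, 0],
    [255, 0, 0, -0.9, 0],
    [255, 0, 0, -0.6, 0],
    [255, 0, 0, -0.4, 0],
    [255, 0, 0, -0.2, 0],
    [255, 0, 0, -0.1, 0],
    [255, 0, 0, 0, 0],
    [255, 0, 0, 0, 0],
    [255, 0, 0, 0, 0],
  ],
)

```text
time: 18.33
eef_pos: [514.2, -213.6, 38.2]
tool_rot: [0.696, -0.124, -0.696, -0.124]
contact_force: [0.3, 0.0, -0.3]
gripper_width: 11.8
```

```bash
python3 - <<'E'
from m import *
from h import st
s=st(); im,d,P=cloud('side'); np.savez('s5.npz',im=im,P=P)
Q=P.reshape(-1,3); e=s["eef_pos"]
for z in range(-2,50,3):
    k=(np.hypot(*(Q[:,:2]-e[:2]).T)<22)&(abs(Q[:,2]-z)<1.5); 
    if k.sum()>2: print(z,k.sum(),np.round(np.ptp(Q[k][:,0]),0),np.round(np.ptp(Q[k][:,1]),0))
E
```

```text
t 18.33 tcp [ 514.2 -213.6   38.2] jaw deg -110.24 down [ 0.001 -0.    -1.   ] q [-0.1   0.47 -0.39  0.   -0.71  1.32] F [ 0.25  0.01 -0.28] T [-0.02 -0.01  0.03] w 11.8
4 103 41.0 42.0
7 16 42.0 34.0
10 14 20.0 10.0
13 15 22.0 13.0
16 13 22.0 14.0
19 17 23.0 9.0
22 10 16.0 9.0
25 14 20.0 9.0
28 4 20.0 8.0
31 19 29.0 18.0
34 40 30.0 24.0
37 6 5.0 9.0
40 14 28.0 24.0
43 21 28.0 27.0
46 19 29.0 27.0
49 27 30.0 28.0
```

Emit:
send_rows(
  steps=[
    [255, 0, 0, -0.1, 0],
    [255, 0, 0, -0.1, 0],
    [255, 0, 0, -0.05, 0],
    [255, 0, 0, 0, 0],
    [255, 0, 0, 0, 0],
  ],
)

```text
time: 18.8
eef_pos: [513.9, -213.4, 35.2]
tool_rot: [-0.696, 0.124, 0.696, 0.124]
contact_force: [-0.6, -0.6, 0.1]
gripper_width: 11.8
```

Emit:
send_rows(
  steps=[
    [255, 0, 0, -0.05, 0],
    [255, 0, 0, -0.05, 0],
    [255, 0, 0, 0, 0],
  ],
)

```text
time: 19.05
eef_pos: [513.8, -213.4, 34.2]
tool_rot: [-0.696, 0.124, 0.696, 0.124]
contact_force: [-0.3, -0.3, -1.3]
gripper_width: 11.6
```

Emit:
send_rows(
  steps=[
    [255, 0, 0, -0.05, 0],
    [255, 0, 0, 0, 0],
    [255, 0, 0, 0, 0],
  ],
)

```text
time: 19.3
eef_pos: [514.0, -213.4, 34.0]
tool_rot: [0.696, -0.124, -0.696, -0.124]
contact_force: [-1.2, 0.9, 2.0]
gripper_width: 11.7
```

Emit:
send_rows(
  steps=[
    [255, 0, 0, -0.05, 0],
    [255, 0, 0, 0, 0],
    [255, 0, 0, 0, 0],
  ],
)

```text
time: 19.55
eef_pos: [514.0, -213.4, 34.0]
tool_rot: [0.696, -0.124, -0.696, -0.124]
contact_force: [-1.6, 0.8, 4.9]
gripper_width: 11.5
```

Emit:
send_rows(
  steps=[
    [255, 0, 0, 0, 0],
    [255, 0, 0, 0, 0],
    [212, 0, 0, 0, 0],
    [205, 0, 0, 0, 0],
    [195, 0, 0, 0, 0],
    [180, 0, 0, 0, 0],
    [160, 0, 0, 0, 0],
    [140, 0, 0, 0, 0],
    [140, 0, 0, 0, 0],
    [140, 0, 0, 0, 0],
  ],
  newtons=5,
)

```text
time: 20.38
eef_pos: [513.9, -213.4, 33.2]
tool_rot: [-0.696, 0.124, 0.696, 0.124]
contact_force: [0.1, -0.2, -0.3]
gripper_width: 37.9
```

```bash
python3 - <<'E'
from m import *
from h import st
s=st(); im,d,P=cloud('side'); cv2.imwrite('pics/side5.png',cv2.resize(im[120:300,200:430,::-1],None,fx=3,fy=3))
E
```

```text
t 20.38 tcp [ 513.9 -213.4   33.2] jaw deg -110.24 down [-0. -0. -1.] q [-0.1   0.48 -0.39  0.   -0.7   1.32] F [ 0.12 -0.25 -0.32] T [ 0.04 -0.   -0.03] w 37.9
```

View pics/side5.png

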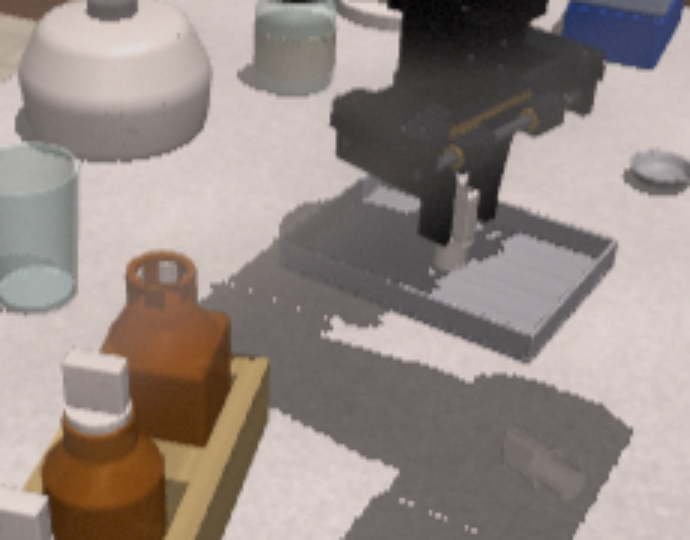

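The crop shows the stopper standing upright on the tray floor, head at (465,205) and shank at (452,250), with the fingers open on either side. I'll retreat straight up.

Emit:
send_rows(
  steps=[
    [140, 0, 0, 0.3, 0],
    [140, 0, 0, 0.8, 0],
    [140, 0, 0, 1.5, 0],
    [140, 0, 0, 2.0, 0],
    [140, 0, 0, 2.5, 0],
    [140, 0, 0, 2.5, 0],
    [140, 0, 0, 2.5, 0],
    [140, 0, 0, 2.0, 0],
    [140, 0, 0, 1.0, 0],
    [140, 0, 0, 0.4, 0],
    [140, 0, 0, 0, 0],
    [140, 0, 0, 0, 0],
    [140, 0, 0, 0, 0],
    [140, 0, 0, 0, 0],
  ],
)

```text
time: 21.6
eef_pos: [513.2, -213.3, 186.8]
tool_rot: [-0.695, 0.124, 0.697, 0.124]
contact_force: [-0.3, 0.2, -0.5]
gripper_width: 39.5
```

```bash
python3 - <<'E'
from m import *
from h import st
s=st(); im,d,P=cloud('side'); shift((im,P)); cv2.imwrite('pics/side6.png',cv2.resize(im[120:300,200:430,::-1],None,fx=3,fy=3))
Q=P.reshape(-1,3); k=(np.hypot(Q[:,0]-514,Q[:,1]+213.4)<30)&(Q[:,2]>33)&(Q[:,2]<90); rect(Q[k],"head")
E
```

```text
t 21.6 tcp [ 513.2 -213.3  186.8] jaw deg -110.24 down [-0.003  0.    -1.   ] q [-0.1   0.3  -0.22 -0.   -1.06  1.32] F [-0.26  0.18 -0.54] T [-0.04  0.01  0.04] w 39.5
bottle px shift [0.04 0.42] depth diff [-0.27  0.44  0.39]
head 242 c [ 516.4 -209.7] size [14.4 31.6] ang 75.5 z [33.2 52.5 66.4]
```

View pics/side6.png

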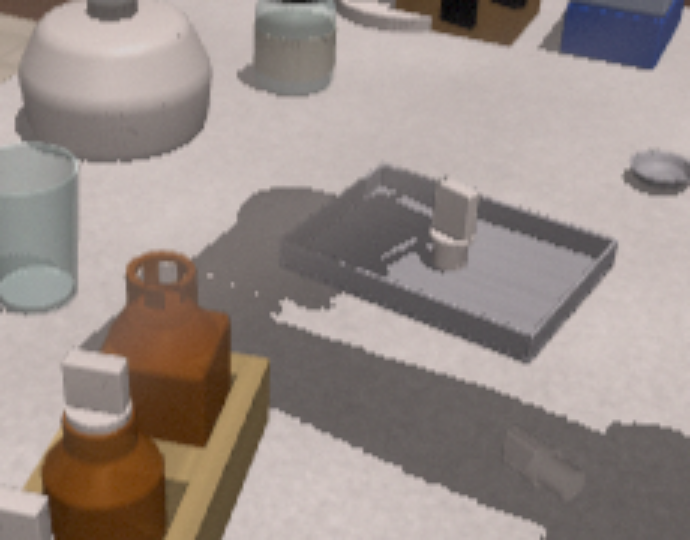

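The crop shows the stopper upright near the middle of the tray at (452,225) and the square bottle seated in its well at (165,340). The gripper is clear of everything, so I'm handing in.

```bash
python3 -c "
from bench import r
print(r.job_done())"
```

```text
the job is handed in; nothing more can be done
None
```

The stopper is out of the square bottle and stands upright near the middle of the steel tray. I handed the job in at about 21.7 s, with the gripper open and clear; no verdict was reported.

- **Twisting it loose:** I gripped the head at 50 N across its 12 mm and twisted to and fro, about 45–60° either side, while lifting a little at a time. It came free after about 17 mm of rise, when the torque fell to nearly zero.
- **Pull:** The readings I took at stroke ends or partway were mostly 2–4 N. Two stroke ends read 5.1 N and 6.1 N, which is about the bottle's weight, so I lifted more slowly after each. Pull between readings was not recorded.
- **Bottle:** From the first check during the twisting through to the last, its image moved at most 0.5 px from the start, and the depth reading changed by under 1 mm. It stayed down in its well as far as I could measure.
- **Placing:** I first overshot the tray centre by about 25 mm in y and corrected it while still above the tray. The stopper touched down with about 5 N. The last picture shows it standing, with its head top at about z 66 mm against 64 mm expected, which is within the calibration error.

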